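Hang the flap template on its rack and lock it in

TASK

Lift the template with the steel hook out of the slotted stand and hook it over the rack's rail in the open gap at the rack's right-hand end, so that it hangs there by itself when you let go. Then slide it along the rail, under the guard bar, until its hook drops off the thick grey sleeve into the bare stretch of thin rail just beyond, and swing the keeper bar shut over the gap until it clicks into its detent. Leave the template that already hangs on the rack and the plain one in the stand where they are.

Things in the scene. Friction and masses are not known exactly. Their poses are not given: they have to be found in the camera images.
- flap: Hanger to be hung (0.10-0.17 kg, rigid): plywood 90x70x6 with three slots in an H under a wooden bar with a steel hook. Axes: z up, x along the bar from front grip (-x) to back, y across the plywood. Origin: lower edge of the plywood, right below the hook's crown. Plywood x -42 to 48, z 0 to 70; bar z 70 to 88, x -86 to 48. Starts upright in one of the stand's slots, x along the stand's x.
- flap_bar (a point): Middle of the flap hanger's front grip, at (-70, 0, 79) in its axes: the wooden bar is here 16 thick (y) and 18 high, x -86 to -36, to be taken from above across y. Farther back (x -36 to 48) the bar is 22 thick.
- flap_hook (a point): Inside top of the flap hanger's hook, which rests on the rail: at (0, 0, 147) in its axes. The hook is a flat strap 22 wide (y), 5 thick: shank at x -16 to -11 rising from the bar, round crown of inside radius 11 (outside top z 152), short tip on the back side. Axes as body flap.
- flap_tip (a point): Lower end of the hook's tip, at (15, 0, 127) in flap's axes (steel from x 11 to 19). The steel foot on the bar tops out at z 91, so the throat below the tip is 36 high and open to the back (+x): bring the hook from the robot's side with the rail between tip and foot, move it along the rack's +x until the crown is over the rail, then lower it.
- stand: Fixed wooden stand 110 (x) by 150 (y) by 44 high; two slots along its x at y +38 and -38, each 8 wide and 28 deep (floor 16 above the table): one holds the flap hanger, the other the plain template, either way round. Things lift straight up out of it. Origin: middle of its underside.
- plain_center (a point): Centre of the plain plywood template, without hook or bar (100 wide, 105 high, 6 thick, one round hole and one slot), in the stand's other slot. It stays there.
- rack: Fixed wooden rack: base 120 (x) by 380 (y) by 14, an upright at each end, a level rail between them along y, axis 175 above the table. Origin: middle of the base's underside; y along the rail towards the left end as the robot sees it, x away from the robot, z up. Right upright 24 by 18 at y -174, 183 high; left upright at y +174, 208 high. Rail: 10 mm rod with grey sleeves of 15 mm diameter.
- rack_load (a point): Top of the first, long sleeve (rack y -171 to 15) in the middle of the loading gap, at rack (0, -107, 182.5); axes as the rack. The gap is the part of the rail open from above, from the right upright (y -165) to the guard's end (y -50). A hook hung here has its inside top at this point.
- guard_end (a point): Middle of the upper end face of the spring plunger's block (12 wide, 18 long, up to 216 above the table) at the near end of the fixed guard bar: rack (0, -50, 204). The guard, 12 wide, runs from here to the left upright, underside 196, top 202 above the table: hooks slide under it but cannot be hung or lifted off there.
- rack_station (a point): Top of the thin rail in the middle of the first bare stretch (rack y 15 to 51), where the flap hanger belongs: rack (0, 33, 180). The sleeve ends are sloped; the 22 wide hook drops 2.5 mm and lies anywhere within 7 mm of this point. A hook slides with under 2 N when pushed on the side of its shank at about rail height, e.g. by closed fingers from above in front of the guard.
- hung_hook (a point): Inside top of the hook of the other hanger (same make, two round holes in its template) that hangs loose in the second bare stretch, 85 mm to the rack's +y of rack_station. It stays there.
- keeper (a joint): Flat keeper bar on the upright, 138 long, 10 wide, 184 to 191.5 above the table; rad. 0: shut along the rack's +y over the gap, tip under the plunger. At angle a it points along (-sin a, cos a) in the rack's x, y; starts at 1.8 to 2.4, stop 2.6. Stays where left, under 1 N at the knob; in the last 0.05 the plunger resists with about 5 N at the knob, then snaps it to 0. A hook in the gap blocks.
- keeper_knob (a point): Middle of the round wooden knob standing on the keeper bar, 85 mm from the pin: 14 diameter, 27 high (192 to 219 above the table). Push it with closed fingers or take it. Its y axis points along the bar from pin to tip.
- keeper_hinge (a point): On the upright axis of the keeper's pin, at the knob's mid height: rack (0, -174, 205).
There are look-alikes about, which are no part of the job. What is shaped like the flap but black or pink is not meant.

How it is judged:
On the way, in this order (a step that is already met when the one before it is completed fails the run):
1. the flap template hangs by its hook on the rail in the loading gap, let go of by the fingers (x of flap_hook in the frame of rack_load between -0.008 and 0.008 m and y of flap_hook in the frame of rack_load between -0.055 and 0.055 m and z of flap_hook in the frame of rack_load between -0.003 and 0.005 m and angle between flap_hook's own z axis and vertical below 0.2 rad and contact force between the fingers and flap below 0.3 N), for 0.2 s.
2. its hook has been slid along and has dropped into the first bare stretch of rail (x of flap_hook in the frame of rack_station between -0.008 and 0.008 m and y of flap_hook in the frame of rack_station between -0.009 and 0.009 m and z of flap_hook in the frame of rack_station between -0.004 and 0.0014 m and angle between the y axis of flap_hook and the y axis of rack_station, either way round below 0.2 rad and angle between flap_hook's own z axis and vertical below 0.2 rad), for 0.2 s.
3. the keeper bar is shut in its detent (value of joint keeper below 0.015 rad), for 0.2 s.
At the end, for the whole second after the job is handed in: The flap template hangs upright (within 0.2 rad) and at rest, its hook down on the thin rail in the first bare stretch (within 9 mm of its middle), and the keeper bar is shut in its detent (under 0.015 rad) (all of step 2 and value of joint keeper below 0.015 rad and linear speed of flap below 0.03 m/s); the robot touches nothing.
It fails at once if the template that already hung on the rack is shifted by more than 30 mm (distance of hung_hook from where it was at the start of the episode above 0.03 m).
It fails at once if the plain template in the stand is shifted by more than 30 mm (distance of plain_center from where it was at the start of the episode above 0.03 m).
It fails at once if the flap template is dropped or tipped over (height (world z) of flap_hook below 0.12 m or angle between flap_hook's own z axis and vertical above 0.7 rad).
It also fails if it takes over 70 s, if anything falls off the work surface, if the arm or the gripper's body presses on something with over 40 N, if the wrist force passes 120 N, or if a joint passes its speed limit or range.

ROBOT

A 6-joint arm with a two-finger parallel gripper is mounted at the origin on a cart in front of the work surface, level with it; the furniture and walls round the work are solid. World frame = base frame: x ahead of the robot, y to its left, z up, the work surface at z = 0. Lengths are in m, angles in rad, forces in N, time in s.
With the tool pointing down it reaches from about 0.375 to 0.975 m from the base axis. Payload 3.8 kg.
Tool frame: the origin (TCP) lies midway between the tips of the shut fingers; the grasp point (between the pads) lies 19 mm behind it; z points along the fingers, y is the line along which they close (so a half turn about z gives the same grasp; the last joint's range is limited). The gripper opens to 85 mm and grips with 20 to 120 N. Pads are 22 mm wide; open, the fingers measure 114 mm over their backs; the gripper's body (76 mm by 85 mm) begins 54 mm behind the grasp point. The pads swing forward as they close: fully open they stand 13 mm farther back than shut.
Start: joints at [-1.297, 0.264, 1.604, -0, 1.274, -0.037], TCP at [0.206, -0.643, 0.231] pointing down, gripper open.
Joint ranges: [-2.63, 2.63], [-0.94, 2.18], [0.31, 2.57], [-1.31, 4.45], [0, 2.66], [-2.55, 2.55]. Speed limits (rad/s): [2.57, 2.57, 3.14, 3.14, 3.14, 3.14].

INTERFACE

Orientations are given as a rotation vector (axis times angle).
In Python, from workcell import sensors, viewer, job gives the robot as it stands.
- The arm moves only by the shell command python3 -m inch 'ROWS' [FORCE]. ROWS is JSON, one flat list of numbers, 7 for each row, row after row: the shift along the tool's x, y, z in mm, then the turn, a rotation vector about the tool's x, y, z in degrees, then the finger opening in mm, from 0 to 85.4. A call has exactly 8 rows; each row shifts and turns the commanded pose from where the row before left it, along the tool's axes as they then stand; what a row does not reach is not made up. A row lasts 1/10 s, in which the tool goes at most 50 mm and 8.59 degrees, less where a joint would pass 70% of its speed; a pose out of reach is approached as far as the arm can. A call is refused whole if a number of a shift passes 50 or a number of a turn 8.59, either way. A call with a gripper value outside its range is refused whole. The fingers move at their own pace and stop on an object; FORCE is the grip in N (left out, the last holds). Time passes only in rows, so rows that do not move let the fingers close, or fill a call up. It gives the time, the measured TCP pose, the force, the opening and the grip force at its end, in the units of the state.
- sensors.read_state(): the state, without advancing time (a new reading comes with each control period).
- viewer.read_camera(name): name is "scene" or "top" or "wrist"; returns the picture (384x512x3 uint8, red, green, blue); there is no depth.
- viewer.camera_params(name): a dict with "K" (3x3 intrinsics, pixels), "world_to_cam" (4x4, takes a point from world to camera coordinates). Camera axes: x right, y down, z forward; pixel columns grow to the right and rows downward; lengths in m; the calibration is good to about 2 mm. The wrist camera is an equidistant fisheye: a pixel r from the principal point sees the ray r / f radians off the axis. A picture is of the moment at which its call begins: read the wrist's pose just before it. camera_params takes no time and is no camera call; for the wrist camera it gives the pose at the moment of the call.
- job.finish_job(): hands the job in; it is judged then, once.
The state is a dict: "time": time; "q": joint angles; "joint_vel": joint speeds; "joint_torque": joint torques, N m; "tool_pos": TCP position; "tcp_rot": TCP orientation; "wrist_force": force on the tool from outside, world axes, zero at the start; "torque": the same for the moment, N m; "width": opening from 0.0 (shut) to 1.0 (fully open); "grip_force": force on a finger pad.
Only numpy, scipy, OpenCV 4.12 (cv2) and the standard library are available. Lean on these libraries where they do the work, as an engineer would, in place of code of your own. Each camera call takes 0.05 s, during which the arm holds its last target. There are 200 camera calls.

## Working session

There is one attempt and no reset: what is moved stays moved. The work goes in short steps, Python scripts to look and compute and a shell command to move; the robot and the scene stay as the last step left them, time stands still between calls to the robot, and variables do not carry over. Pictures are saved under pics/ and viewed, at most 10 in all, crops included, and the job is handed in when it is done.

```bash
mkdir -p pics
cat > h.py <<'E'
import numpy as np, cv2
from workcell import sensors, viewer, job
from scipy.spatial.transform import Rotation as R
def snap(n,f):
    im=viewer.read_camera(n); cv2.imwrite('pics/'+f,im[...,::-1]); return im
E
python3 - <<'E'
from h import *
a=snap('scene','s0.png');b=snap('top','t0.png')
for n in('scene','top','wrist'):
    p=viewer.camera_params(n);print(n,np.round(p['K'],1).tolist(),np.round(p['world_to_cam'],3).tolist())
s=sensors.read_state();print(s)
E
```

```text
scene [[423.9, 0.0, 249.9], [0.0, 423.9, 189.2], [0.0, 0.0, 1.0]] [[-0.845, -0.534, 0.018, 0.42], [-0.301, 0.447, -0.842, 0.282], [0.442, -0.717, -0.539, 1.105], [0.0, 0.0, 0.0, 1.0]]
top [[425.7, 0.0, 257.5], [0.0, 425.7, 185.9], [0.0, 0.0, 1.0]] [[0.022, -1.0, 0.012, -0.066], [-0.983, -0.024, -0.184, 0.536], [0.184, -0.008, -0.983, 1.185], [0.0, 0.0, 0.0, 1.0]]
wrist [[297.3, 0.0, 249.5], [0.0, 297.3, 192.5], [0.0, 0.0, 1.0]] [[0.306, -0.952, -0.002, -0.675], [-0.918, -0.296, 0.262, -0.033], [-0.25, -0.079, -0.965, 0.38], [0.0, 0.0, 0.0, 1.0]]
{'time': 0.1, 'q': array([-1.29691050e+00,  2.64710757e-01,  1.60522111e+00, -3.86039351e-05,
        1.27374118e+00, -3.69070135e-02]), 'joint_vel': array([-0.00067501,  0.00072132, -0.00480183, -0.0015747 , -0.00089121,
        0.00117073]), 'joint_torque': array([-1.29468604e-04, -5.16708434e+01, -3.68589914e+01, -1.82357867e-04,
        6.19156999e-03, -4.33404352e-05]), 'tool_pos': array([ 0.20622543, -0.64202608,  0.23007317]), 'tcp_rot': array([-3.10169787e+00, -4.85928326e-01,  4.43570445e-04]), 'wrist_force': array([-0.38101808,  0.23993989,  0.52353422]), 'torque': array([ 0.0024669 , -0.028147  ,  0.00697293]), 'grip_force': 0.0, 'width': 1.0020428576342069}
```

View pics/s0.png

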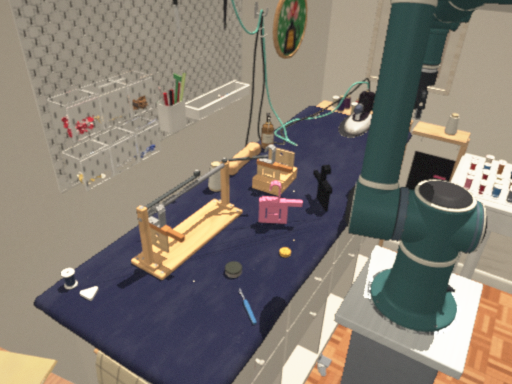

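View pics/t0.png

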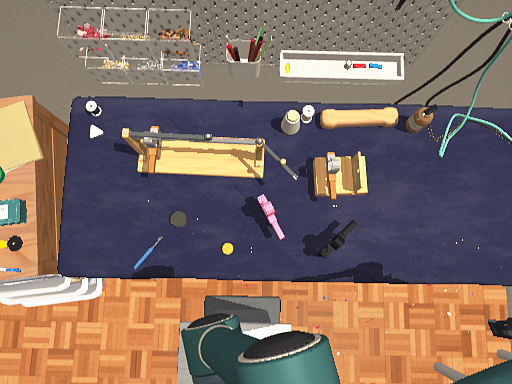

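Candidates for the flap: the natural-wood one in the stand at top (333,165), a pink one at (270,215) and a black one at (338,240). The wooden one with the steel hook in the stand's left slot fits the description. I'll confirm it in an enlarged crop.

Run:
```python
from h import *
t=cv2.imread('pics/t0.png');s=cv2.imread('pics/s0.png')
A=cv2.resize(t[100:200,115:375],None,fx=3,fy=3,interpolation=2)
B=cv2.resize(s[140:200,240:340],(500,300),interpolation=2)
C=cv2.resize(s[170:280,130:240],(280,280),interpolation=2)
o=np.zeros((600,780,3),np.uint8);o[:300]=A;o[300:,:500]=B;o[300:580,500:]=C
cv2.imwrite('pics/c1.png',o)
```

```text
(no output)
```

View pics/c1.png

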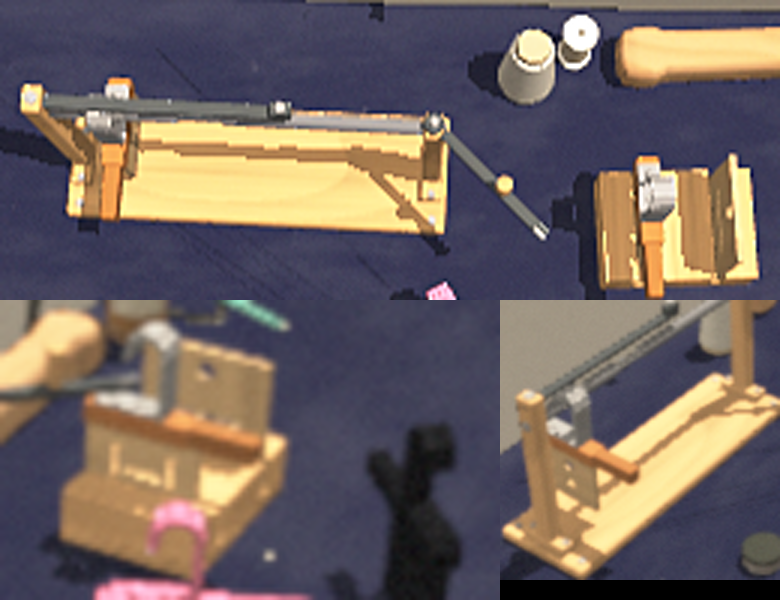

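```bash
cat >> h.py <<'E'
def ray(n,uv,z,p=None):
    p=p or viewer.camera_params(n);K=p['K'];T=p['world_to_cam']
    Rm=T[:3,:3];c=-Rm.T@T[:3,3]
    d=np.array([(uv[0]-K[0,2])/K[0,0],(uv[1]-K[1,2])/K[1,1],1])
    if n=='wrist':
        r=np.hypot(d[0],d[1]); d=np.array([d[0]/r*np.sin(r),d[1]/r*np.sin(r),np.cos(r)])
    d=Rm.T@d
    return c+d*(z-c[2])/d[2]
def proj(n,X,p=None):
    p=p or viewer.camera_params(n);K=p['K'];T=p['world_to_cam']
    x=T[:3,:3]@np.asarray(X)+T[:3,3]
    if n=='wrist':
        r=np.hypot(x[0],x[1]);a=np.arctan2(r,x[2]);x=np.array([x[0]/r*a,x[1]/r*a,1])
    else: x=x/x[2]
    return (K@x)[:2]
E
python3 - <<'E'
from h import *
def q(n,u,v,z): print(n,np.round(ray('top',(115+u/3,100+v/3),z)*1000).tolist())
q('leftup',32,97,.208);q('guardblk',280,103,.216);q('hinge',433,121,.2);q('knob',505,182,.219);q('ktip',541,232,.1915)
q('barfront',653,240,.104);q('barfrontend',654,297,.104);q('barback',649,157,.104);q('hooktop',657,180,.168)
q('stFL',601,285,.044);q('stFR',757,277,.044);q('stBL',598,172,.044)
q('rackFL',70,215,.014);q('rackFR',445,232,.014)
E
```

```text
leftup [640.0, 290.0, 208.0]
guardblk [638.0, 76.0, 216.0]
hinge [630.0, -55.0, 200.0]
knob [572.0, -116.0, 219.0]
ktip [536.0, -150.0, 192.0]
barfront [549.0, -262.0, 104.0]
barfrontend [496.0, -263.0, 104.0]
barback [629.0, -259.0, 104.0]
hooktop [590.0, -254.0, 168.0]
stFL [516.0, -223.0, 44.0]
stFR [527.0, -375.0, 44.0]
stBL [629.0, -220.0, 44.0]
rackFL [579.0, 304.0, 14.0]
rackFR [571.0, -71.0, 14.0]
```

Run:
```python
from h import *
s=sensors.read_state();Rt=R.from_rotvec(s['tcp_rot']);T=viewer.camera_params('wrist')['world_to_cam']
c=-T[:3,:3].T@T[:3,3]
print('cam in tool',Rt.inv().apply(c-s['tool_pos']),'optical axis',Rt.inv().apply(T[2,:3]))
for z in(0,.15):
  print([np.round(ray('top',uv,z)*1000).tolist() for uv in((261,197),(283,238))])
# move helper: delta in tool frame to target pos + heading
t=np.array([.512,-.261,.2]);d=Rt.inv().apply(t-s['tool_pos'])*1000;print(d,Rt.as_matrix())
```

```text
cam in tool [ 0.06822065  0.00070973 -0.14362359] optical axis [-2.62224839e-01  4.29415314e-04  9.65006709e-01]
[[513.0, -65.0, 0.0], [392.0, -133.0, 0.0]]
[[489.0, -63.0, 150.0], [382.0, -122.0, 150.0]]
[ 407.65013514 -269.19386075   30.64951544] [[ 9.52087954e-01  3.05823757e-01 -5.98230564e-04]
 [ 3.05824340e-01 -9.52085869e-01  1.99286702e-03]
 [ 3.98992138e-05 -2.08033815e-03 -9.99997835e-01]]
```

```bash
python3 -m inch '[40,-26,-4,0,0,0,50, 40,-26,-4,0,0,0,50, 40,-26,-4,0,0,0,50, 40,-26,-4,0,0,0,50, 40,-26,-4,0,0,0,50, 40,-26,-4,0,0,0,50, 40,-26,-4,0,0,0,50, 40,-26,-4,0,0,0,50]'; python3 -m inch '[0,0,0,0,0,-8.5,50, 0,0,0,0,0,-8.5,50, 0,0,0,0,0,-8.5,50, 0,0,0,0,0,-8.5,50, 0,0,0,0,0,-8.5,50, 0,0,0,0,0,-8.5,50, 0,0,0,0,0,-8.5,50, 0,0,0,0,0,-8.5,50]';python3 -m inch '[0,0,0,0,0,-8.5,50, 0,0,0,0,0,-8.5,50, 0,0,0,0,0,-8.5,50, 0,0,0,0,0,-8.5,50, 0,0,0,0,0,-8.5,50, 0,0,0,0,0,-8.5,50, 0,0,0,0,0,-8.5,50, 0,0,0,0,0,-8.5,50]'
cat >> h.py <<'E'
def go(target,head):
    "remaining move in tool axes (mm) and turn (deg) to TCP target (m), tool down, tool-x heading (deg)"
    s=sensors.read_state();Rt=R.from_rotvec(s['tcp_rot']);h=np.radians(head)
    G=np.column_stack([[np.cos(h),np.sin(h),0],[np.sin(h),-np.cos(h),0],[0,0,-1]])
    tr=np.degrees((Rt.inv()*R.from_matrix(G)).as_rotvec())
    print('t',round(s['time'],2),'pos',np.round(s['tool_pos']*1000,1),'shift',np.round(Rt.inv().apply(np.array(target)-s['tool_pos'])*1000,1),'turn',np.round(tr,1),'after-turn shift',np.round(G.T@(np.array(target)-s['tool_pos'])*1000,1),'q6',round(s['q'][5],2))
E
python3 -c "
from h import *
go([.512,-.261,.2],181.7)"
```

```text
time: 0.9
tool_pos: [0.4481, -0.3449, 0.263]
tcp_rot: [-3.103, -0.486, 0.001]
wrist_force: [0.7, -0.8, -0.4]
width: 0.585
grip_force: 0.0
time: 1.7
tool_pos: [0.4472, -0.3465, 0.2626]
tcp_rot: [-2.294, -2.145, 0.0]
wrist_force: [0.2, -0.3, -0.9]
width: 0.585
grip_force: 0.0
time: 2.5
tool_pos: [0.4472, -0.3465, 0.2626]
tcp_rot: [-0.702, -3.061, -0.001]
wrist_force: [0.8, 0.9, -0.0]
width: 0.583
grip_force: 0.0
t 2.5 pos [ 447.2 -346.5  262.6] shift [-21.2 105.2  62.6] turn [  0.   -0.1 -27.5] after-turn shift [-67.4  83.5  62.6] q6 -1.82
```

```bash
python3 -m inch '[0,0,0,0,0,-6.9,50, 0,0,0,0,0,-6.9,50, 0,0,0,0,0,-6.9,50, 0,0,0,0,0,-6.9,50, -17,21,10,0,0,0,50, -17,21,10,0,0,0,50, -17,21,10,0,0,0,50, -17,21,10,0,0,0,50]'
python3 - <<'E'
from h import *
go([.512,-.261,.2],181.7)
p=viewer.camera_params('wrist');im=snap('wrist','w1.png')
for X in ([.496,-.262,.104],[.512,-.261,.104],[.582,-.2588,.168]): print(proj('wrist',X,p))
cv2.imwrite('pics/w1b.png',cv2.resize(im[...,::-1],(800,600),interpolation=2))
np.save('w1.npy',p['world_to_cam'])
E
```

```text
time: 3.3
tool_pos: [0.5135, -0.2602, 0.2224]
tcp_rot: [0.038, -3.141, -0.001]
wrist_force: [-0.2, -0.5, -0.1]
width: 0.587
grip_force: 0.0
t 3.3 pos [ 513.5 -260.2  222.4] shift [ 1.5 -0.8 22.4] turn [ 0.  -0.  -0.3] after-turn shift [ 1.6 -0.8 22.4] q6 -2.11
[248.03861706 166.02991636]
[248.72234056 183.43855734]
[249.22368739 289.15614912]
```

View pics/w1b.png

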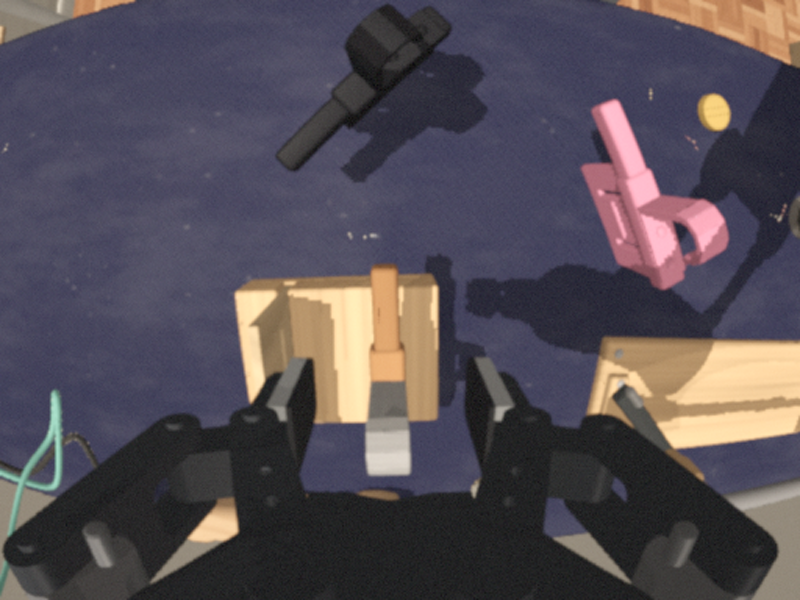

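The wooden flap hanger sits between the fingers: bar front end at (384,267), shoulder (387,347), hook (388,448), in enlarged pixels.

Run:
```python
from h import *
p=viewer.camera_params('wrist')
for n,u,v,z in(('front',384.5,267,.104),('should',387,347,.104),('hooktop',388,430,.168),('hook2',388,450,.168)): print(n,np.round(ray('wrist',(u/1.5625,v/1.5625),z,p)*1000,1))
```

```text
front [ 501.3 -259.5  104. ]
should [ 549.8 -256.9  104. ]
hooktop [ 568.9 -255.9  168. ]
hook2 [ 580.7 -255.6  168. ]
```

```bash
python3 -c "
from h import *
go([.5165,-.2587,.076],182.5)"; python3 -m inch '[-3,-1.5,0,0,0,-1,50, 0,0,25,0,0,0,50, 0,0,25,0,0,0,50, 0,0,25,0,0,0,50, 0,0,25,0,0,0,50, 0,0,25,0,0,0,50, 0,0,20,0,0,0,50, 0,0,0,0,0,0,50]' 40; python3 -c "
from h import *
go([.5165,-.2587,.076],182.5)"
```

```text
t 3.35 pos [ 514.8 -256.5  220.3] shift [ -1.8  -2.9 144.3] turn [ 0.3 -0.1 -1. ] after-turn shift [ -1.6  -2.3 144.3] q6 -2.11
time: 4.15
tool_pos: [0.5136, -0.2622, 0.0751]
tcp_rot: [0.065, -3.135, -0.004]
wrist_force: [-0.5, -0.6, 0.3]
width: 0.586
grip_force: 0.0
t 4.15 pos [ 513.6 -262.2   75.1] shift [-3.1  3.4 -0.9] turn [ 0.2 -0.3 -0.1] after-turn shift [-3.1  3.4 -0.9] q6 -2.13
```

```bash
cat >> h.py <<'E'
def settle(n=6):
    P=[]
    for i in range(n):
        P.append(sensors.read_state()['tool_pos']); viewer.read_camera('top')
    P=np.array(P)*1000; print('mean',P.mean(0).round(1),'sd',P.std(0).round(1)); return P.mean(0)
E
python3 - <<'E'
from h import *
settle()
p=viewer.camera_params('wrist');im=snap('wrist','w2.png')
cv2.imwrite('pics/w2b.png',cv2.resize(im[80:384,100:400,::-1],(592,600),interpolation=2))
E
```

```text
mean [ 516.1 -263.2   78.4] sd [1.5 0.5 1.8]
```

View pics/w2b.png

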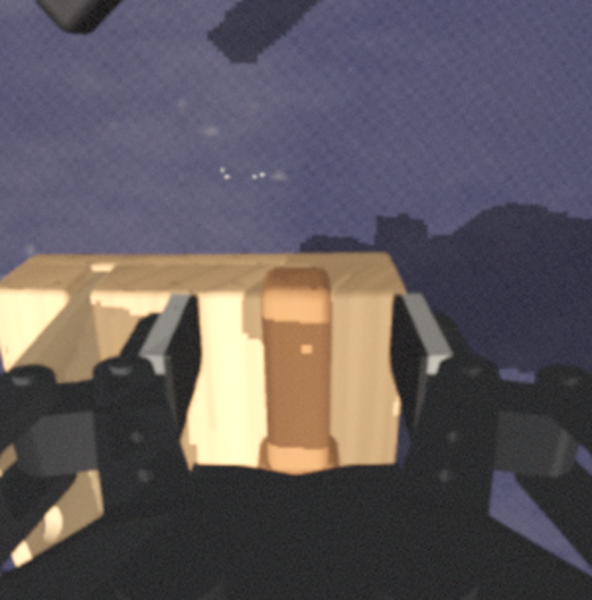

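The bar is centred between the pads (bar centre x 296, pads 197 and 395). I'll close the grip and lift.

```bash
python3 -m inch '[0,0,0,0,0,0,0, 0,0,0,0,0,0,0, 0,0,0,0,0,0,0, 0,0,0,0,0,0,0, 0,0,0,0,0,0,0, 0,0,-5,0,0,0,0, 0,0,-10,0,0,0,0, 0,0,-15,0,0,0,0]' 60; python3 -m inch '[0,0,-25,0,0,0,0, 0,0,-30,0,0,0,0, 0,0,-30,0,0,0,0, 0,0,-30,0,0,0,0, 0,0,-30,0,0,0,0, 0,0,-30,0,0,0,0, 0,0,-20,0,0,0,0, 0,0,0,0,0,0,0]'; python3 -c "
from h import *
m=settle(4)
snap('scene','s2.png')
"
```

```text
time: 5.3
tool_pos: [0.5153, -0.2621, 0.1076]
tcp_rot: [0.066, -3.138, -0.002]
wrist_force: [-0.6, 0.6, -1.6]
width: 0.175
grip_force: 58.7
time: 6.1
tool_pos: [0.5183, -0.2635, 0.3089]
tcp_rot: [-0.066, 3.133, -0.007]
wrist_force: [-0.0, -0.2, -1.6]
width: 0.174
grip_force: 58.8
mean [ 517.  -262.8  305.3] sd [0.9 0.5 2.4]
```

```bash
python3 -m inch '[4,34,0,0,0,1,0, 4,34,0,0,0,1,0, 4,34,0,0,0,1,0, 4,34,0,0,0,1.2,0, 5,35,0,0,0,0,0, 5,35,0,0,0,0,0, 5,35,0,0,0,0,0, 5,34,0,0,0,0,0]';  python3 - <<'E'
from h import *
m=settle(4);go([.490,.013,.3],178.3)
snap('top','t3.png')
p=viewer.camera_params('wrist');im=snap('wrist','w3.png')
t=cv2.imread('pics/t3.png')[80:200,110:310];w=cv2.imread('pics/w3.png')
o=np.zeros((600,800,3),np.uint8);o[:240,:400]=cv2.resize(t,None,fx=2,fy=2,interpolation=2);o[:240,400:]=cv2.resize(cv2.imread('pics/s2.png')[130:250,120:320],None,fx=2,fy=2)
o[240:,:480]=cv2.resize(w,(480,360));cv2.imwrite('pics/c3.png',o)
E
```

```text
time: 7.15
tool_pos: [0.4814, 0.0142, 0.3015]
tcp_rot: [-0.049, -3.138, -0.0]
wrist_force: [1.3, -0.3, -1.0]
width: 0.177
grip_force: 58.9
mean [481.2  15.9 301.6] sd [0.3 1.8 0.1]
t 7.35 pos [481.9  13.2 301.9] shift [-8.1 -0.   1.9] turn [-0.  -0.1  0. ] after-turn shift [-8.1 -0.   1.9] q6 -1.57
```

View pics/c3.png

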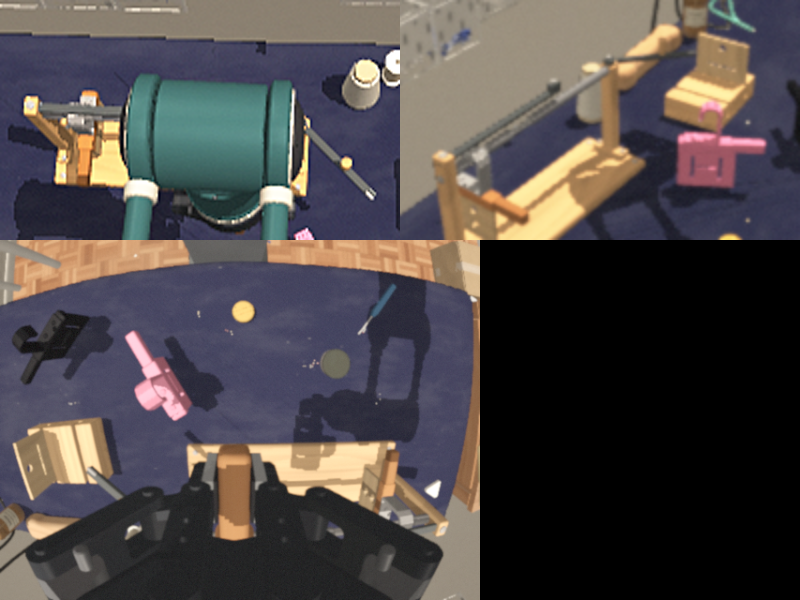

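Run:
```python
from h import *
p=viewer.camera_params('wrist')
for u,v in((200.5,217.6),(421.3,216.5)): print(np.round(ray('wrist',(u,v),.014,p)*1000,1))
o=np.array([.635,.118,0]);y=np.array([.029,1,0]);x=np.array([1,-.029,0])
Q=lambda a,b,c:o+x*a/1e3+y*b/1e3+np.array([0,0,c/1e3])
for n,X,uv in(('left',Q(0,174,208),(143,207.5)),('pin',Q(0,-174,200),(224,160)),('blk',Q(0,-41,216),(196.5,173)),):
  print(n,proj('scene',X).round(1),uv, 'top',proj('top',X).round(1))
for n,a,b,c in (('bFL',-60,190,14),('bFR',-60,-190,14)): print(n,(Q(a,b,c)*1e3).round(), proj('scene',Q(a,b,c)).round(1))
# subpixel-ish: intensity profiles across guard in scene & top
s=cv2.imread('pics/s0.png');t=cv2.imread('pics/t0.png')
A=cv2.resize(s[150:215,135:235],(800,520),interpolation=2);
for yy in(-41,-30,0,40,80,120,165):
  for c in(202,):
    u,v=((proj('scene',Q(0,yy,c))-[135,150])*8); cv2.circle(A,(int(u),int(v)),3,(0,0,255),-1)
for yy in(-150,-110,-70):
    u,v=((proj('scene',Q(0,yy,182.5))-[135,150])*8); cv2.circle(A,(int(u),int(v)),3,(0,255,0),-1)
cv2.imwrite('pics/o1.png',A)
```

```text
[573.5 -67.3  14. ]
[588.  308.9  14. ]
left [141.2 207. ] (143, 207.5) top [124.9 132.3]
pin [224.4 156.7] (224, 160) top [259.9 140.3]
blk [196.4 169.6] (196.5, 173) top [208.  135.7]
bFL [581. 310.  14.] [161.5 276.9]
bFR [569. -70.  14.] [242.7 209.6]
```

View pics/o1.png

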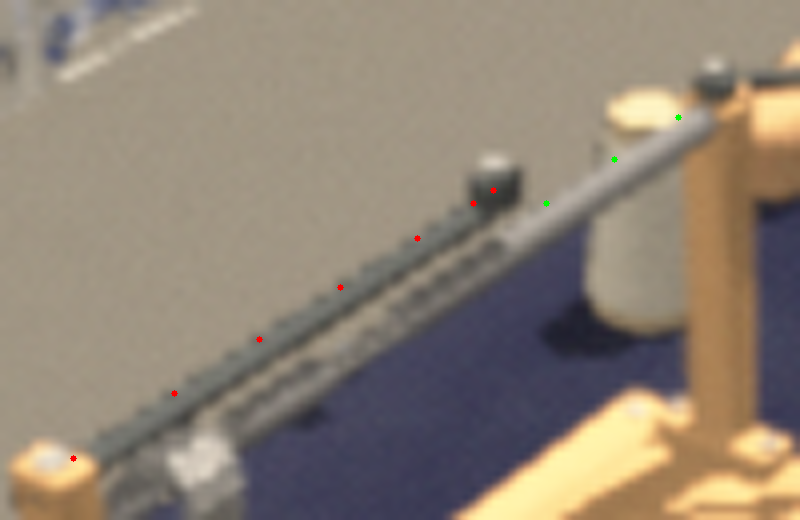

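```bash
python3 -m inch '[0,0,30,0,0,0,0, 0,0,30,0,0,0,0, 0,0,30,0,0,0,0, 0,0,30,0,0,0,0, 0,0,30,0,0,0,0, 0,0,24,0,0,0,0, 0,0,0,0,0,0,0, 0,0,0,0,0,0,0]'
python3 - <<'E'
from h import *
settle(4)
im=snap('scene','s4.png')
cv2.imwrite('pics/s4b.png',cv2.resize(im[130:270,130:270,::-1],(600,600),interpolation=2))
E
```

```text
time: 8.25
tool_pos: [0.4825, 0.0118, 0.1291]
tcp_rot: [-0.052, -3.14, 0.0]
wrist_force: [0.7, 0.7, -1.8]
width: 0.173
grip_force: 59.0
mean [483.7  12.  130.4] sd [0.7 0.2 0.8]
```

View pics/s4b.png

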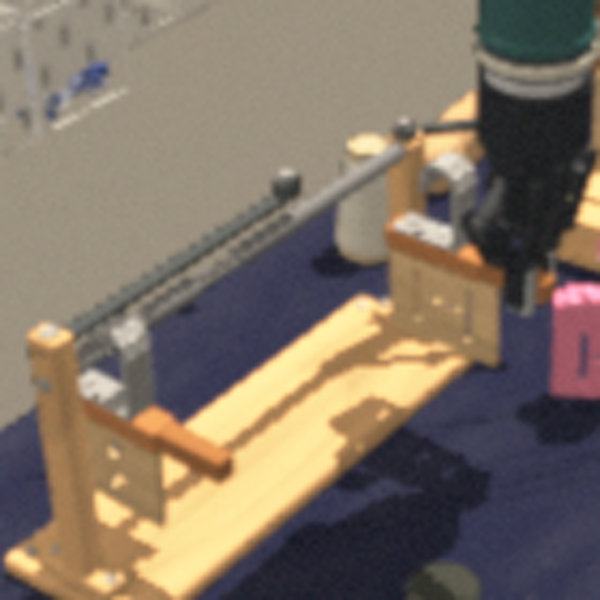

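The template hangs straight in the grip, hook at (450,170), in front of the loading gap. I'll move it in until the shank touches the rail.

```bash
python3 -m inch '[-10,0,0,0,0,0,0, -10,0,0,0,0,0,0, -10,0,0,0,0,0,0, -10,0,0,0,0,0,0, -10,0,0,0,0,0,0, -10,0,0,0,0,0,0, -8,0,0,0,0,0,0, 0,0,0,0,0,0,0]'; python3 -m inch '[-1,0,0,0,0,0,0, -1,0,0,0,0,0,0, -1,0,0,0,0,0,0, -1,0,0,0,0,0,0, -1,0,0,0,0,0,0, -1,0,0,0,0,0,0, -1,0,0,0,0,0,0, 0,0,0,0,0,0,0]'; python3 -c "
from h import *
settle(4)"
```

```text
time: 9.3
tool_pos: [0.5519, 0.0105, 0.1293]
tcp_rot: [0.049, 3.141, 0.0]
wrist_force: [0.0, -0.4, -2.0]
width: 0.171
grip_force: 59.0
time: 10.1
tool_pos: [0.5578, 0.0104, 0.1293]
tcp_rot: [0.049, 3.141, 0.0]
wrist_force: [-0.7, 0.1, -2.4]
width: 0.175
grip_force: 59.0
mean [557.7  10.4 129.3] sd [0.1 0.  0. ]
```

```bash
for i in 1; do python3 -m inch '[-1,0,0,0,0,0,0, -1,0,0,0,0,0,0, -1,0,0,0,0,0,0, 0,0,0,0,0,0,0, 0,0,0,0,0,0,0, 0,0,0,0,0,0,0, 0,0,0,0,0,0,0, 0,0,0,0,0,0,0]' | sed -n '2p;4p'; done; python3 -m inch '[-1,0,0,0,0,0,0, -1,0,0,0,0,0,0, 0,0,0,0,0,0,0, 0,0,0,0,0,0,0, 0,0,0,0,0,0,0, 0,0,0,0,0,0,0, 0,0,0,0,0,0,0, 0,0,0,0,0,0,0]'|sed -n '2p;4p'
```

```text
tool_pos: [0.5606, 0.0103, 0.1293]
wrist_force: [0.1, 0.8, -1.8]
tool_pos: [0.5626, 0.0102, 0.1293]
wrist_force: [-0.5, 0.1, -1.4]
```

```bash
python3 -m inch '[-1,0,0,0,0,0,0, -1,0,0,0,0,0,0, 0,0,0,0,0,0,0, 0,0,0,0,0,0,0, 0,0,0,0,0,0,0, 0,0,0,0,0,0,0, 0,0,0,0,0,0,0, 0,0,0,0,0,0,0]'|sed -n '2p;4p'; python3 -m inch '[-1,0,0,0,0,0,0, -1,0,0,0,0,0,0, 0,0,0,0,0,0,0, 0,0,0,0,0,0,0, 0,0,0,0,0,0,0, 0,0,0,0,0,0,0, 0,0,0,0,0,0,0, 0,0,0,0,0,0,0]'|sed -n '2p;4p'
```

```text
tool_pos: [0.5646, 0.0102, 0.1293]
wrist_force: [0.8, -0.5, -1.4]
tool_pos: [0.5666, 0.0101, 0.1293]
wrist_force: [-0.6, -0.1, -1.6]
```

```bash
python3 -m inch '[-1,0,0,0,0,0,0, -1,0,0,0,0,0,0, 0,0,0,0,0,0,0, 0,0,0,0,0,0,0, 0,0,0,0,0,0,0, 0,0,0,0,0,0,0, 0,0,0,0,0,0,0, 0,0,0,0,0,0,0]'|sed -n '2p;4p'; python3 -m inch '[-1,0,0,0,0,0,0, -1,0,0,0,0,0,0, 0,0,0,0,0,0,0, 0,0,0,0,0,0,0, 0,0,0,0,0,0,0, 0,0,0,0,0,0,0, 0,0,0,0,0,0,0, 0,0,0,0,0,0,0]'|sed -n '2p;4p'
```

```text
tool_pos: [0.5686, 0.01, 0.1293]
wrist_force: [0.4, 0.4, -1.3]
tool_pos: [0.5706, 0.01, 0.1293]
wrist_force: [0.1, -0.1, -1.1]
```

```bash
python3 -m inch '[-1,0,0,0,0,0,0, -1,0,0,0,0,0,0, 0,0,0,0,0,0,0, 0,0,0,0,0,0,0, 0,0,0,0,0,0,0, 0,0,0,0,0,0,0, 0,0,0,0,0,0,0, 0,0,0,0,0,0,0]'|sed -n '2p;4p'
python3 - <<'E'
from h import *
im=snap('scene','s5.png');t=snap('top','t5.png')
o=np.zeros((600,800,3),np.uint8)
o[:,:500]=cv2.resize(im[140:236,165:245,::-1],(500,600),interpolation=2)
o[:300,500:]=cv2.resize(t[110:160,200:250,::-1],(300,300),interpolation=2)
cv2.imwrite('pics/c5.png',o)
E
```

```text
tool_pos: [0.5708, 0.01, 0.1289]
wrist_force: [-6.5, 0.1, 0.5]
```

View pics/c5.png

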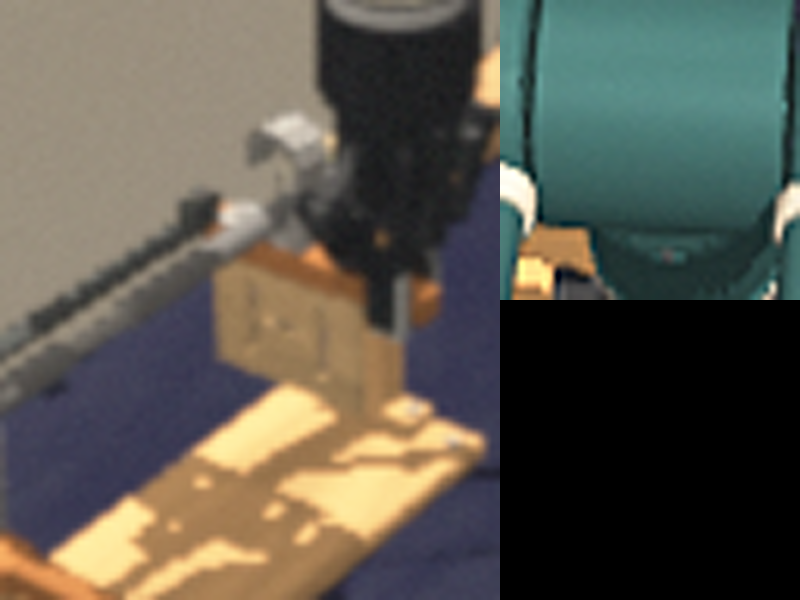

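Contact found: the shank touches the rail at TCP x 0.5708, and the picture shows the crown above the rail at (290,130). I'll back off 5 mm so the crown is centred, then lower.

```bash
python3 -m inch '[5.5,0,0,0,0,0.5,0, 0,0,6,0,0,0,0, 0,0,6,0,0,0,0, 0,0,6,0,0,0,0, 0,0,5,0,0,0,0, 0,0,4,0,0,0,0, 0,0,0,0,0,0,0, 0,0,0,0,0,0,0]'|sed -n '2p;4p'; python3 -m inch '[0,0,1,0,0,0,0, 0,0,1,0,0,0,0, 0,0,0,0,0,0,0, 0,0,0,0,0,0,0, 0,0,0,0,0,0,0, 0,0,0,0,0,0,0, 0,0,0,0,0,0,0, 0,0,0,0,0,0,0]'|sed -n '2p;4p'
```

```text
tool_pos: [0.5672, 0.0101, 0.1022]
wrist_force: [-0.5, -0.1, -1.6]
tool_pos: [0.5671, 0.0101, 0.1003]
wrist_force: [-0.6, -0.0, -1.8]
```

```bash
python3 -m inch '[0,0,1,0,0,0,0, 0,0,0,0,0,0,0, 0,0,0,0,0,0,0, 0,0,0,0,0,0,0, 0,0,0,0,0,0,0, 0,0,0,0,0,0,0, 0,0,0,0,0,0,0, 0,0,0,0,0,0,0]'|sed -n '2p;4p'; python3 -m inch '[0,0,1,0,0,0,0, 0,0,0,0,0,0,0, 0,0,0,0,0,0,0, 0,0,0,0,0,0,0, 0,0,0,0,0,0,0, 0,0,0,0,0,0,0, 0,0,0,0,0,0,0, 0,0,0,0,0,0,0]'|sed -n '2p;4p'
```

```text
tool_pos: [0.5671, 0.0101, 0.0993]
wrist_force: [0.5, -0.1, -1.7]
tool_pos: [0.5673, 0.0101, 0.0984]
wrist_force: [0.8, 0.1, 0.5]
```

```bash
python3 -m inch '[0,0,0.5,0,0,0,0, 0,0,0,0,0,0,20, 0,0,0,0,0,0,30, 0,0,0,0,0,0,40, 0,0,0,0,0,0,40, 0,0,0,0,0,0,40, 0,0,0,0,0,0,40, 0,0,0,0,0,0,40]'; python3 -m inch '[10,0,-10,0,0,0,40, 10,0,-15,0,0,0,40, 0,0,-25,0,0,0,40, 0,0,-30,0,0,0,40, 0,0,-30,0,0,0,40, 0,0,-20,0,0,0,20, 0,0,0,0,0,0,0, 0,0,0,0,0,0,0]'
python3 - <<'E'
from h import *
settle(3)
p=viewer.camera_params('wrist');im=snap('wrist','w6.png');np.save('w6.npy',p['world_to_cam'])
im=snap('scene','s6.png')
E
```

```text
time: 20.0
tool_pos: [0.5671, 0.0101, 0.0978]
tcp_rot: [-0.063, -3.141, 0.0]
wrist_force: [0.7, -0.4, -0.6]
width: 0.47
grip_force: 0.0
time: 20.8
tool_pos: [0.5468, 0.0109, 0.2283]
tcp_rot: [0.063, 3.14, -0.0]
wrist_force: [-0.6, -0.2, 0.4]
width: 0.002
grip_force: 0.0
mean [546.3  10.9 227.2] sd [0.4 0.  0.8]
```

```bash
python3 -m inch '[0,-15,0,0,0,0,0, 0,-16,0,0,0,0,0, -23,0,0,0,0,0,0, -23,0,0,0,0,0,0, -23,0,0,0,0,0,0, 0,0,0,0,0,0,0, 0,0,0,0,0,0,0, 0,0,0,0,0,0,0]'; python3 -c "
from h import *
m=settle(3);go([.614,-.0226,.17],177.8)"
```

```text
time: 21.85
tool_pos: [0.6138, -0.0235, 0.2274]
tcp_rot: [-0.064, -3.14, 0.0]
wrist_force: [-1.1, -0.3, -0.2]
width: 0.0
grip_force: 0.0
mean [613.8 -23.3 227.6] sd [0.1 0.2 0.1]
t 22.0 pos [614.  -23.  227.9] shift [ 0.   0.4 57.9] turn [-0.  -0.  -0.1] after-turn shift [ 0.1  0.4 57.9] q6 -1.61
```

```bash
python3 -m inch '[0,0,15,0,0,0,0, 0,0,15,0,0,0,0, 0,0,15,0,0,0,0, 0,0,12,0,0,0,0, 0,0,0,0,0,0,0, 0,3,0,0,0,0,0, 0,3,0,0,0,0,0, 0,3,0,0,0,0,0]'|sed -n '2p;4p'; python3 -m inch '[0,5,0,0,0,0,0, 0,5,0,0,0,0,0, 0,5,0,0,0,0,0, 0,5,0,0,0,0,0, 0,5,0,0,0,0,0, 0,5,0,0,0,0,0, 0,5,0,0,0,0,0, 0,5,0,0,0,0,0]'|sed -n '2p;4p'
```

```text
tool_pos: [0.6158, -0.0138, 0.1717]
wrist_force: [-1.2, -0.8, 0.0]
tool_pos: [0.6167, 0.0265, 0.1707]
wrist_force: [-0.4, -1.5, 0.9]
```

```bash
python3 -m inch '[0,5,0,0,0,0,0, 0,5,0,0,0,0,0, 0,5,0,0,0,0,0, 0,5,0,0,0,0,0, 0,5,0,0,0,0,0, 0,5,0,0,0,0,0, 0,5,0,0,0,0,0, 0,5,0,0,0,0,0]'|sed -n '2p;4p';python3 -m inch '[0,5,0,0,0,0,0, 0,5,0,0,0,0,0, 0,5,0,0,0,0,0, 0,5,0,0,0,0,0, 0,5,0,0,0,0,0, 0,4,0,0,0,0,0, 0,4,0,0,0,0,0, 0,4,0,0,0,0,0]'|sed -n '2p;4p'
python3 - <<'E'
from h import *
settle(3)
im=snap('scene','s7.png');t=snap('top','t7.png')
o=np.zeros((600,800,3),np.uint8)
o[:,:500]=cv2.resize(im[150:270,130:230,::-1],(500,600),interpolation=2)
o[:300,500:]=cv2.resize(t[110:160,140:190,::-1],(300,300),interpolation=2)
cv2.imwrite('pics/c7.png',o)
E
```

```text
tool_pos: [0.6181, 0.0664, 0.1707]
wrist_force: [-1.8, -2.1, 1.1]
tool_pos: [0.6191, 0.1031, 0.1704]
wrist_force: [-4.7, -3.7, 1.5]
mean [619.1 103.6 170.4] sd [0.  0.3 0. ]
```

```bash
python3 -m inch '[1,2,0,0,0,0,0, 0.5,2,0,0,0,0,0, 0,2,0,0,0,0,0, 0,2,0,0,0,0,0, 0,2,0,0,0,0,0, 0,2,0,0,0,0,0, 0,0,0,0,0,0,0, 0,0,0,0,0,0,0]'|sed -n '2p;4p'
```

```text
tool_pos: [0.6193, 0.1154, 0.171]
wrist_force: [-1.1, -1.2, 0.9]
```

```bash
python3 -m inch '[0,1,0,0,0,0,0, 0,1,0,0,0,0,0, 0,1,0,0,0,0,0, 0,1,0,0,0,0,0, 0,0,0,0,0,0,0, 0,0,0,0,0,0,0, 0,0,0,0,0,0,0, 0,0,0,0,0,0,0]'|sed -n '2p;4p';python3 -m inch '[0,1,0,0,0,0,0, 0,1,0,0,0,0,0, 0,1,0,0,0,0,0, 0,1,0,0,0,0,0, 0,0,0,0,0,0,0, 0,0,0,0,0,0,0, 0,0,0,0,0,0,0, 0,0,0,0,0,0,0]'|sed -n '2p;4p'
python3 - <<'E'
from h import *
im=snap('scene','s8.png');t=snap('top','t8.png');w=snap('wrist','w8.png')
E
```

```text
tool_pos: [0.619, 0.1192, 0.1708]
wrist_force: [-1.3, 0.1, 0.3]
tool_pos: [0.6192, 0.1232, 0.1708]
wrist_force: [-0.3, 0.3, 0.4]
```

```bash
python3 -m inch '[0,-3,0,0,0,0,0, 0,-3,0,0,0,0,0, 10,-10,-5,0,0,0,0, 20,-20,-20,0,0,0,0, 20,-20,-25,0,0,0,0, 20,-25,-30,0,0,0,0, 0,-30,0,0,0,0,0, 0,-30,0,0,0,0,0]'|sed -n '2p;4p';python3 -m inch '[0,-40,0,0,0,0,0, 0,-40,0,0,0,0,0, 0,-40,0,0,0,0,0, 0,-40,0,0,0,0,0, 0,0,0,0,0,0,0, 0,0,0,0,0,0,0, 0,0,0,0,0,0,0, 0,0,0,0,0,0,0]'|sed -n '2p;4p'
python3 - <<'E'
from h import *
m=settle(3)
im=snap('scene','s9.png');t=snap('top','t9.png')
o=np.zeros((600,800,3),np.uint8)
o[:,:450]=cv2.resize(im[150:250,135:210,::-1],(450,600),interpolation=2)
o[:350,450:]=cv2.resize(t[115:185,120:190,::-1],(350,350),interpolation=2)
o[350:,450:]=cv2.resize(t[120:170,230:300,::-1],(350,250),interpolation=2)
cv2.imwrite('pics/c9.png',o)
E
```

```text
tool_pos: [0.5431, -0.0163, 0.2533]
wrist_force: [0.7, -0.4, -0.6]
tool_pos: [0.537, -0.1737, 0.2509]
wrist_force: [-0.3, 0.0, 0.6]
mean [ 537.1 -173.7  250.9] sd [0.1 0.  0. ]
```

View pics/c9.png

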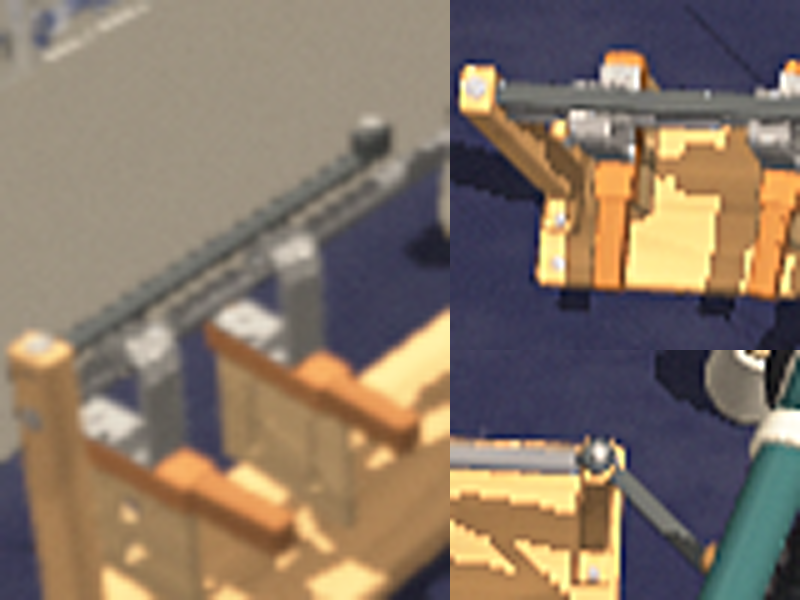

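The template hangs in about the right place (scene crop hook at (297,245)), next to the untouched one at (150,340), about 88–92 mm apart. It looks slightly yawed, so I'll measure both bars more precisely.

Run:
```python
from h import *
for f in('t0.png','t9.png'):
  t=cv2.imread('pics/'+f);H=cv2.cvtColor(t,cv2.COLOR_BGR2HSV)
  m=((H[...,0]>5)&(H[...,0]<16)&(H[...,1]>150)&(H[...,2]>120))
  for lo,hi in((138,150),(170,186)):
    P=[]
    for r in range(150,171):
        c=np.where(m[r,lo:hi])[0]
        if len(c)>=4: P.append(ray('top',(lo+c.mean(),r),.0355+.088-.0025)*1000)
    P=np.array(P)
    if len(P)>4:
        k=np.polyfit(P[:,0],P[:,1],1);print(f,lo,len(P),'x',P[:,0].min().round(),P[:,0].max().round(),'yaw',k[0].round(3),'y at x=642:',np.polyval(k,642).round(1),'y at 575',np.polyval(k,575).round(1))
# scene: project hooks
o=np.array([.6407,.1185,0]);y=np.array([.0385,1,0])
for yy in(33,118): print(((o+y*yy/1e3)*1e3).round(1), proj('scene',o+y*yy/1e3+[0,0,.185]), proj('top',o+y*yy/1e3+[0,0,.185]))
```

```text
t9.png 170 16 x 564.0 606.0 yaw -0.023 y at x=642: 151.9 y at 575 153.5
[642.  151.5   0. ] [177.9508405  189.49951249] [181.02767286 135.57548073]
[645.2 236.5   0. ] [155.90537604 203.51993438] [148.75972721 133.58333813]
```

Run:
```python
from h import *
t=cv2.imread('pics/t9.png');H=cv2.cvtColor(t,cv2.COLOR_BGR2HSV)
m=((H[...,0]>5)&(H[...,0]<16)&(H[...,1]>150)&(H[...,2]>120))
lo,hi=144,160
P=np.array([ray('top',(lo+np.where(m[r,lo:hi])[0].mean(),r),.121)*1000 for r in range(150,171) if m[r,lo:hi].sum()>=4])
k=np.polyfit(P[:,0],P[:,1],1);print(len(P),'yaw',k[0],'y642',np.polyval(k,644))
# keeper: knob position in t9/t0 (yellowish round at top z .219)
h=np.array([634,-55.3]);
kn=ray('top',(115+505.5/3-.5,100+182.5/3-.5),.219)*1000;d=kn[:2]-h
print(kn,np.hypot(*d),'a',np.arctan2(-d[0],d[1])-np.arctan2(-.0385,1))
```

```text
17 yaw -0.016990771690613016 y642 238.6219486407572
[ 573.06193969 -115.39965268  219.        ] 85.58864087956397 a 2.3877487659218106
```

```bash
python3 -m inch '[-8.5,15,0,0,0,0,40, -8.5,15,0,0,0,0,40, -8.5,15,0,0,0,0,40, -8.5,15,0,0,0,0,40, 0,0,0,0,0,0,40, 0,0,17,0,0,0,40, 0,0,17,0,0,0,40, 0,0,16,0,0,0,40]'; python3 -m inch '[0,0,0,0,0,0,15, 0,0,0,0,0,0,15, 0,0,0,0,0,0,15, 0,0,0,0,0,0,15, 0,0,0,0,0,0,15, 0,0,0,0,0,0,15, 0,0,0,0,0,0,15, 0,0,0,0,0,0,15]' 20; python3 -c "
from h import *
go([.5733,-.1152,.2],177.8)"
```

```text
time: 30.65
tool_pos: [0.5737, -0.116, 0.2001]
tcp_rot: [-0.062, -3.141, 0.0]
wrist_force: [-0.2, 0.5, 0.4]
width: 0.467
grip_force: 0.0
time: 31.45
tool_pos: [0.5736, -0.1164, 0.201]
tcp_rot: [0.063, 3.141, -0.0]
wrist_force: [-0.0, -0.5, -0.1]
width: 0.172
grip_force: 0.0
t 31.45 pos [ 573.6 -116.4  201. ] shift [0.3 1.2 1. ] turn [-0.   0.  -0.1] after-turn shift [0.3 1.2 1. ] q6 -1.77
```

```bash
python3 -m inch '[0,0,0,0,0,0,8, 0,0,0,0,0,0,8, 0,0,0,0,0,0,8, 0,0,0,0,0,0,17, 0,0,0,0,0,0,17, 0,0,0,0,0,0,17, 0,0,0,0,0,0,8, 0,0,0,0,0,0,8]' 20
python3 - <<'E'
import numpy as np
h=np.radians(177.8);X=np.array([np.cos(h),np.sin(h)]);Y=np.array([np.sin(h),-np.cos(h)])
P=lambda d:85*np.array([-np.sin(np.radians(d)),np.cos(np.radians(d))])
A=np.linspace(134.8,87.8,9)
for a,b in zip(A[:-1],A[1:]):
    d=P(b)-P(a);print(round(d@X,1),round(d@Y,1))
E
```

```text
time: 32.25
tool_pos: [0.5734, -0.1163, 0.2006]
tcp_rot: [-0.063, -3.141, -0.0]
wrist_force: [-0.4, 0.5, -0.4]
width: 0.15
grip_force: 20.8
6.1 6.3
5.4 6.8
4.7 7.4
3.9 7.8
3.1 8.2
2.2 8.4
1.3 8.6
0.4 8.7
```

The knob is between the fingers (20 N at about 13 mm). I'll swing it with a loose cage of 17 mm.

```bash
python3 -m inch '[6.1,6.3,0,0,0,0,17, 5.4,6.8,0,0,0,0,17, 4.7,7.4,0,0,0,0,17, 3.9,7.8,0,0,0,0,17, 3.1,8.2,0,0,0,0,17, 2.2,8.4,0,0,0,0,17, 1.3,8.6,0,0,0,0,17, 0.4,8.7,0,0,0,0,17]'; python3 -c "
from h import *
settle(2);go([.549,-.0523,.2],177.8)"
```

```text
time: 33.05
tool_pos: [0.549, -0.0521, 0.2009]
tcp_rot: [0.063, 3.141, 0.0]
wrist_force: [0.1, -0.5, 0.6]
width: 0.197
grip_force: 0.2
mean [549.  -51.5 200.9] sd [0.  0.6 0. ]
t 33.15 pos [549.2 -51.7 200.9] shift [ 0.2 -0.6  0.9] turn [ 0.  0. -0.] after-turn shift [ 0.2 -0.6  0.9] q6 -1.67
```

```bash
python3 -m inch '[-0.7,11.1,0,0,0,7.5,17, -0.7,11.1,0,0,0,7.5,17, -0.7,11.1,0,0,0,7.5,17, -0.7,11.1,0,0,0,7.5,17, -0.7,11.1,0,0,0,7.5,17, -0.7,11.1,0,0,0,7.5,17, -0.7,11.1,0,0,0,7.5,17, -0.7,11.1,0,0,0,7.5,17]'; python3 -c "
from h import *
p=np.radians(27.8);go([.634-.085*np.sin(p),-.0553+.085*np.cos(p),.2],117.8)"
```

```text
time: 33.95
tool_pos: [0.5946, 0.0193, 0.2007]
tcp_rot: [-1.632, -2.684, 0.0]
wrist_force: [-1.0, -0.3, -0.5]
width: 0.199
grip_force: 0.2
t 33.95 pos [594.6  19.3 200.7] shift [0.6 0.  0.7] turn [-0.  -0.  -0.4] after-turn shift [0.6 0.  0.7] q6 -0.49
```

Next come the last 30 degrees, then a push into the detent.

```bash
python3 -m inch '[-0.7,11.1,0,0,0,7.5,17, -0.7,11.1,0,0,0,7.5,17, -0.7,11.1,0,0,0,7.5,17, -0.7,9,0,0,0,7.5,17, 0,2,0,0,0,0,17, 0,1,0,0,0,0,17, 0,1,0,0,0,0,17, 0,0,0,0,0,0,17]'; python3 -c "
from h import *
p=np.radians(-2.2);go([.634-.085*np.sin(p),-.0553+.085*np.cos(p),.2],87.8)"
```

```text
time: 34.75
tool_pos: [0.6375, 0.0286, 0.2002]
tcp_rot: [-2.262, -2.176, 0.003]
wrist_force: [-5.3, 1.7, 0.7]
width: 0.195
grip_force: 2.5
t 34.75 pos [637.5  28.6 200.2] shift [ 1.1 -0.3  0.2] turn [-0.2 -0.  -0. ] after-turn shift [ 1.1 -0.3  0.2] q6 0.04
```

```bash
python3 -m inch '[0,0.5,0,0,0,0,17, 0,0.5,0,0,0,0,17, 0,0.5,0,0,0,0,17, 0,0.5,0,0,0,0,17, 0,0.5,0,0,0,0,17, 0,0,0,0,0,0,17, 0,0,0,0,0,0,17, 0,0,0,0,0,0,17]';python3 -m inch '[0,0.5,0,0,0,0,17, 0,0.5,0,0,0,0,17, 0,0.5,0,0,0,0,17, 0,0.5,0,0,0,0,17, 0,0.5,0,0,0,0,17, 0,0,0,0,0,0,17, 0,0,0,0,0,0,17, 0,0,0,0,0,0,17]'
```

```text
time: 35.55
tool_pos: [0.6377, 0.0286, 0.2]
tcp_rot: [-2.26, -2.174, 0.009]
wrist_force: [-11.3, 0.7, 3.7]
width: 0.2
grip_force: 5.6
time: 36.35
tool_pos: [0.6379, 0.0286, 0.1999]
tcp_rot: [-2.257, -2.172, 0.014]
wrist_force: [-17.4, 1.0, 7.9]
width: 0.2
grip_force: 8.9
```

```bash
python3 -m inch '[0,-3,0,0,0,0,17, 0,-3,0,0,0,0,17, 0,-1,0,0,0,0,30, 0,0,0,0,0,0,30, 0,0,0,0,0,0,30, 0,0,0,0,0,0,30, 0,0,-15,0,0,0,30, 0,0,-25,0,0,0,30]'; python3 -m inch '[0,0,-25,0,0,0,30, 0,-40,-25,0,0,0,30, 0,-40,0,0,0,0,30, -20,-40,0,0,0,0,30, -30,-30,0,0,0,0,30, -50,0,0,0,0,0,30, -50,0,0,0,0,0,30, -50,0,0,0,0,0,30]'; python3 -m inch '[-50,0,0,0,0,0,30, -50,0,0,0,0,0,30, -50,0,0,0,0,0,30, 0,0,0,0,0,0,30, 0,0,0,0,0,0,30, 0,0,0,0,0,0,30, 0,0,0,0,0,0,30, 0,0,0,0,0,0,30]'
python3 - <<'E'
from h import *
t=snap('top','t10.png');s=snap('scene','s10.png');a=cv2.cvtColor(t,cv2.COLOR_RGB2HSV)
for n,im,z in(('top',t,.219),('scene',s,.219)):
  for yy in(-89,):
    X=np.array([.6407-.0385*.089,.1185-.089,.21]);c=proj(n,X).round().astype(int);print(n,c)
    q=cv2.cvtColor(im,cv2.COLOR_RGB2HSV)[c[1]-9:c[1]+10,c[0]-10:c[0]+11]
    print('\n'.join(''.join('#' if v[1]>90 and 8<v[0]<30 else ('o' if v[1]<60 else '.') for v in r) for r in q))
E
```

```text
time: 37.15
tool_pos: [0.6358, 0.0284, 0.2396]
tcp_rot: [-2.263, -2.175, 0.005]
wrist_force: [-0.3, 0.1, 0.6]
width: 0.353
grip_force: 0.0
time: 37.95
tool_pos: [0.4791, -0.167, 0.2929]
tcp_rot: [2.262, 2.176, 0.002]
wrist_force: [0.5, -0.3, 0.9]
width: 0.353
grip_force: 0.0
time: 38.75
tool_pos: [0.4735, -0.3139, 0.2912]
tcp_rot: [2.263, 2.179, 0.0]
wrist_force: [-0.0, -1.0, 0.6]
width: 0.35
grip_force: 0.0
top [227 136]
.....................
.....................
.....................
.....................
.....................
.....................
..........o..........
.......o####.........
.......#.###o........
.......#.##........o.
ooooooo#.####..o.....
ooooooo######oooooooo
oooooooo####.oooooooo
ooooooooo###ooooooooo
ooooooooooo.ooooooooo
ooooooooooooooooooooo
###########oooooooooo
#####################
#####################
scene [206 164]
ooooooooooooooooooooo
ooooooooooooooooooooo
ooooooooooooooooooooo
ooooooooooooooooooooo
ooooooooooooooooooooo
ooooooooooooooooooooo
ooooooooo.##..ooo....
oooooooo.####.o......
oooooooo.#####o......
oooooooo.####.o.....o
oooooooo.####.o...ooo
ooooooooo####.ooooooo
ooooooooo.###.ooooooo
ooooooooo.###oooooooo
ooooooooo.###oooooooo
ooooooooo.###oooooooo
oooooooooo...oooooooo
ooooooooooooooooooooo
ooooooooooooooooooooo
```

Run:
```python
from h import *
t=cv2.imread('pics/t10.png');H=cv2.cvtColor(t,cv2.COLOR_BGR2HSV)
m=((H[...,0]>5)&(H[...,0]<16)&(H[...,1]>150)&(H[...,2]>120))
for lo,hi,x in((170,186,642),(144,160,644)):
  P=np.array([ray('top',(lo+np.where(m[r,lo:hi])[0].mean(),r),.121)*1000 for r in range(150,171) if m[r,lo:hi].sum()>=4])
  k=np.polyfit(P[:,0],P[:,1],1);print(len(P),'yaw',k[0].round(3),'y',np.polyval(k,x).round(1))
for v in(135,136): print(ray('top',(226.8,v),.219)*1000)
job.finish_job()
```

```text
16 yaw -0.022 y 152.1
17 yaw -0.024 y 238.1
[636.02870716  28.86742098 219.        ]
[633.37479575  28.77407704 219.        ]
the job is handed in; nothing more can be done
```

The job is handed in: the flap template hangs in the first bare stretch within about 1 mm of where I estimate its middle to be. The keeper bar is pushed home: it stopped moving at 17 N, well past the 5 N plunger. I inferred the hook's drop and the keeper's click from forces and camera measurements, and the hand-in gave no verdict.

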